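# Slide the sample tray home and lock it

### The arm

A 6-joint arm with a two-finger parallel gripper is mounted at the origin on the work surface. World frame = base frame: x ahead of the robot, y to its left, z up, the work surface at z = 0. Lengths are in m, angles in rad, forces in N, time in s.
With the tool pointing down it reaches from about 0.4 to 0.825 m from the base axis. Payload 7 kg.
Tool frame: the origin (TCP) lies midway between the tips of the shut fingers; the grasp point (between the pads) lies 19 mm behind it; z points along the fingers, y is the line along which they close (so a half turn about z gives the same grasp; the last joint's range is limited). The gripper opens to 88 mm and grips with 3 to 60 N. Pads are 19 mm wide; open, the fingers measure 130 mm over their backs; the gripper's body (78 mm by 193 mm) begins 47 mm behind the grasp point.
Start: joints at [-0.978, 0.359, 0.012, 0, -1.224, -0.288], TCP at [0.203, -0.644, 0.227] pointing down, gripper open.
Joint ranges: [-3.07, 3.07], [-1.43, 2.12], [-1.02, 1.25], [-3.03, 1.67], [-3.05, -0], [-3.03, 3.03]. Speed limits (rad/s): [2.39, 2.39, 3.01, 3.14, 3.14, 3.14].

### API

Orientations are given as [roll, pitch, yaw] about the fixed x, y, z axes, in that order (R = Rz(yaw) Ry(pitch) Rx(roll)).
In Python, from station import monitor, viewer, arm gives the robot as it stands.
- The arm moves only by the tool move_arm, never from a script. Its argument "deltas" is a list that holds one entry, the list of rows, each a list of 7 numbers: the turn, a rotation vector about the tool's x, y, z in degrees, then the shift along the tool's x, y, z in m, then the finger opening in m, from 0 to 0.0876. A call has 1 to 12 rows; each row is the pose to reach, as a shift and turn from the pose commanded when the call began, along the tool's axes at that moment; what a row does not reach only later rows make up. A row lasts 1/12 s, in which the tool goes at most 41.7 mm and 7.16 degrees, less where a joint would pass 70% of its speed; a pose out of reach is approached as far as the arm can. A call with a gripper value outside its range is refused whole. The fingers move at their own pace and stop on an object; "force" is the grip in N (left out, the last holds). Time passes only in rows, so rows that repeat a pose let the fingers close. It gives the time, the measured TCP pose, the force and the opening at its end, in the units of the state.
- monitor.get_state(): the state, without advancing time (a new reading comes with each control period).
- viewer.grab_frame(name): name is "scene" or "top" or "wrist"; returns a dict with "frame" (384x512x3 uint8, blue, green, red), "vfov" (degrees; the focal length in pixels is half the picture's height over the tangent of half this angle, whatever the lens; pixels are square), "cx", "cy" (the principal point, pixels), "xyz" and "orientation" of the camera in the world; the wrist camera has in their place "hand_eye" (4x4, takes a point from camera to tool coordinates, whose origin is the TCP and whose axes are the flange's). Camera axes: x right, y down, z forward; pixel columns grow to the right and rows downward; lengths in m; the calibration is good to about 2 mm. The wrist camera is an equidistant fisheye: a pixel r from the principal point sees the ray r / f radians off the axis. A picture is of the moment at which its call begins: read the wrist's pose just before it. There is no depth.
- arm.job_done(): hands the job in, once; it reports no verdict.
The state is a dict: "t": time; "q": joint angles; "qd": joint speeds; "joint_efforts": joint torques, N m; "eef_pos": TCP position; "ee_rot": TCP orientation; "force": force on the tool from outside, world axes, zero at the start; "moment": the same for the moment, N m; "width": finger opening in m.
Only numpy, scipy, OpenCV 4.12 (cv2) and the standard library are available. Lean on these libraries where they do the work, as an engineer would, in place of code of your own. Each camera call takes 0.05 s, during which the arm holds its last target. There are 200 camera calls.

### The job

With a fingertip, push the sample tray along the rails of its loading dock until you feel it drop into the locating notches, without forcing it; do not grip or lift it. Then push the catch fully across behind the tray's tab to lock it in, and take the hand away. Leave the spare vials and everything else on the bench where they are.

Things in the scene. Friction and masses are not known exactly. Their poses are not given: they have to be found in the camera images.
- dock: Fixed aluminium loading dock, 300 mm long (its x), 185 mm wide (y -100 to +85 mm). Origin: at bench level, mid-length, on the rails' centre line; +x is the way the tray is pushed, +y the catch's side, z up. Floor 12 mm, rail tops 19 mm, side guides (at y +-50 mm, 6 mm thick) 34 mm above the bench. The open ledge at y below -53 mm holds spare vials.
- home (a point): Where the tray's origin lies when home: dock x = +75 mm, y = 0, 12 mm above the bench. There the tray's four feet drop 7 mm into four gaps in the rails (the notches, 20 mm long; the feet are 14 mm long). An end stop plate (near face at dock x = +137 mm, top 52 mm above the bench) meets the tray's front face 2 mm past home.
- tray: Loose grey sample tray, 120 mm (its x) by 90 mm, 0.3 to 0.65 kg, 30 small vials fixed in it, tops 52 mm above its origin. On the rails its x lies along the dock's x; it starts 60 to 120 mm short of home with 2 mm of play to each guide. Origin: centre, at the underside of its feet: 19 mm above the bench on the rails, 12 mm when home. Sliding takes 1.5 to 5 N.
- tray_tab (a point): Middle of the near face (facing dock -x) of the tray's upright push tab, where a fingertip pushes: a plate 40 mm wide, 6 mm thick, along the tray's rear edge, from 20 to 56 mm above the tray's origin. This point is 60 mm behind the tray's origin and 38 mm above it.
- catch (a joint): Angle of the locking catch: a flat steel bar, 12 mm wide, 49 to 59 mm above the bench, reaching 75 mm from its upright post at dock x = +5, y = +70 mm. 0: it points to dock -x. It grows counter-clockwise seen from above; at 1.571 (end stop, closed) it points to dock -y, 4 mm behind the tab of a tray at home. Starts at -0.5 to 0.1; stays where left (friction 0.05 N m).
- catch_pin (a point): Top of the steel thumb pin on the catch: 11 mm in diameter, 24 mm tall, standing on the bar 65 mm from the post's axis; its top is 83 mm above the bench.
- vial_a: one of two loose capped glass vials (23 mm diameter, 48 mm tall) standing on the dock's side ledge; to be left alone. Origin: centre of its underside.
- vial_b: the second such vial on the ledge; to be left alone. Origin: centre of its underside.
- amber_bottle: loose capped amber bottle, 72 mm diameter, 130 mm tall, standing on the bench to the left; to be left alone. Origin: centre of its underside.
- jar: loose glass jar with white lid, 64 mm diameter, 85 mm tall, on the bench to the left; to be left alone. Origin: centre of its underside.
- beaker: loose white beaker, 70 mm diameter, 80 mm tall, on the bench to the right; to be left alone. Origin: centre of its underside.
- cap: loose plastic screw ring, 48 mm outside diameter, 18 mm tall, on the bench to the right; to be left alone. Origin: centre of its underside.
- screwdriver: loose screwdriver lying on the bench to the right; to be left alone. Origin: on its axis line, underside.
There are look-alikes about, which are no part of the job. What is shaped like the tray but red or yellow is not meant.

How it is judged:
On the way, in this order (a step that is already met when the one before it is completed fails the run):
1. the tray has dropped into its notches while the catch is still open (z of tray in the frame of dock between 0.009 and 0.0145 m and x of tray in the frame of dock between 0.07 and 0.08 m and y of tray in the frame of dock between -0.004 and 0.004 m and angle between tray's own z axis and vertical below 0.03 rad and value of joint catch below 1 rad), for 0.2 s.
2. the catch is fully across behind the tray's tab (z of tray in the frame of dock between 0.009 and 0.0145 m and x of tray in the frame of dock between 0.07 and 0.08 m and y of tray in the frame of dock between -0.004 and 0.004 m and angle between tray's own z axis and vertical below 0.03 rad and value of joint catch above 1.4 rad), for 0.2 s.
At the end, for the whole second after the job is handed in: The tray rests level in its notches (origin within 5 mm of home along the dock, 4 mm across, and less than 2.5 mm above the notch floor), the catch stands above 1.4 rad, the tray is at rest and the robot touches nothing (all of step 2 and linear speed of tray below 0.02 m/s).
It fails at once if the tray is lifted off its rails (z of tray in the frame of dock above 0.03 m).
It fails at once if the tray is tipped (angle between tray's own z axis and vertical above 0.25 rad).
It fails at once if the tray is forced (pushed with more than 45 N) (contact force between the fingers and tray above 45 N).
It fails at once if a bystander is disturbed (moved more than 20 mm) (distance of any of vial_a, vial_b, amber_bottle, jar, beaker, cap, screwdriver from where it was at the start of the episode above 0.02 m).
It also fails if it takes over 51 s, if anything falls off the work surface, if the arm or the gripper's body presses on something with over 40 N, if the wrist force passes 120 N, or if a joint passes its speed limit or range.

## Working session

There is one attempt and no reset: what is moved stays moved. The work goes in short steps, Python scripts to look and compute and a tool call to move; the robot and the scene stay as the last step left them, time stands still between calls to the robot, and variables do not carry over. Pictures are saved under pics/ and viewed, on a budget of 10 in all, crops included, one or two more only if the job needs it, and the job is handed in when it is done.

Besides the shell and the picture viewer there is one more tool, called after "Emit:" by a JSON object that holds its "method" and its "body", one argument or row to a line. move_arm: Moves the arm, as the interface text tells. Its arguments: {"type":"object","properties":{"deltas":{"type":"array","items":{"type":"array","items":{"type":"array","items":{"type":"number"}}}},"force":{"type":"number"}},"required":["deltas"]}

```bash
mkdir -p pics; python3 - <<'E'
from station import monitor, viewer, arm
import cv2,pickle
s=monitor.get_state();print(s)
d={}
for n in("scene","top"):
    f=viewer.grab_frame(n);d[n]=f;cv2.imwrite(f"pics/{n}0.png",f["frame"]);print({k:v for k,v in f.items() if k!="frame"})
pickle.dump(d,open("f0.pkl","wb"))
E
```

```text
{'t': 0.0, 'q': array([-9.77876829e-01,  3.59358064e-01,  1.10778137e-02, -3.52192158e-04,
       -1.22409867e+00, -2.88096813e-01]), 'qd': array([ 8.30504790e-05, -1.87994773e-03, -1.01992373e-03, -1.17710973e-03,
        9.47324398e-04,  2.29219190e-03]), 'joint_efforts': array([ 4.92872332e-04, -5.82720244e+01,  2.93052399e+01,  6.99735001e+00,
        6.73428556e-03, -2.09383011e-04]), 'eef_pos': array([ 0.20241396, -0.64343089,  0.22564921]), 'ee_rot': array([ 3.13998121e+00, -1.32259961e-04, -2.83688980e+00]), 'force': array([0.69559575, 0.37702962, 0.99376968]), 'moment': array([0.00477842, 0.04913522, 0.02721703]), 'width': 0.08739956485613444}
{'vfov': 48.9930974725733, 'cx': 255.10999251743365, 'cy': 185.2011226719873, 'xyz': array([ 1.43619632, -0.4306729 ,  0.82695732]), 'orientation': array([-2.21442964,  0.00507667,  1.14928332])}
{'vfov': 46.19329156129342, 'cx': 260.6162769849872, 'cy': 195.50477877704094, 'xyz': array([ 0.29244581, -0.03752015,  1.6392973 ]), 'orientation': array([-2.96968075e+00,  2.24292439e-03, -1.55728045e+00])}
```

View pics/top0.png

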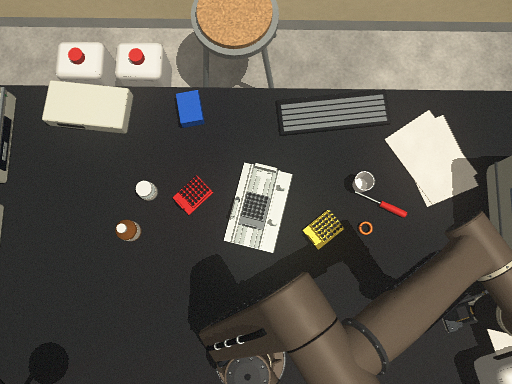

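View pics/scene0.png

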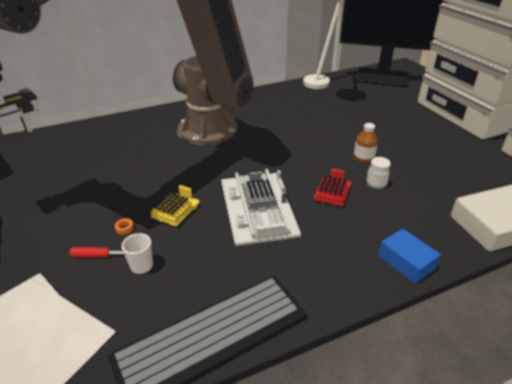

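The top view shows the dock at about (258,208), its +x toward the top of the picture, the tray at (254,208) and the catch on the left at about (237,203). Next I'll measure the dock pose and enlarge it.

```bash
cat > h.py <<'E'
import numpy as np,cv2,pickle
from scipy.spatial.transform import Rotation as R
def cam(f):
    return np.array(f["xyz"]),R.from_euler("xyz",f["orientation"]).as_matrix(),192/np.tan(np.radians(f["vfov"]/2))
def toplane(f,uv,z):
    p,M,fl=cam(f); uv=np.atleast_2d(uv).astype(float)
    d=np.c_[(uv[:,0]-f["cx"])/fl,(uv[:,1]-f["cy"])/fl,np.ones(len(uv))]@M.T
    return p+d*((z-p[2])/d[:,2])[:,None]
def proj(f,X):
    p,M,fl=cam(f); c=(np.atleast_2d(X)-p)@M
    return np.c_[f["cx"]+fl*c[:,0]/c[:,2],f["cy"]+fl*c[:,1]/c[:,2]]
E
python3 - <<'E'
from h import *
f=pickle.load(open("f0.pkl","rb"))["top"];im=f["frame"]
g=cv2.cvtColor(im,cv2.COLOR_BGR2HSV)
m=((g[...,2]>100)&(g[...,1]<60)).astype(np.uint8);b=np.zeros_like(m);b[155:258,215:300]=m[155:258,215:300]
c=max(cv2.findContours(b,0,2)[0],key=cv2.contourArea)
r=cv2.minAreaRect(c);print(r)
w=toplane(f,cv2.boxPoints(r),0.012);print(w.round(4))
for i in range(4):print(np.linalg.norm(w[i]-w[(i+1)%4]),np.degrees(np.arctan2(*(w[(i+1)%4]-w[i])[1::-1])))
cr=cv2.resize(im[155:260,210:305],None,fx=6,fy=6,interpolation=2)[:600]
cv2.imwrite("pics/crop.png",cr)
E
```

```text
((258.2647705078125, 205.94119262695312), (51.417545318603516, 83.67478942871094), 14.03624439239502)
[[ 0.4092  0.1028  0.012 ]
 [ 0.7115  0.0356  0.012 ]
 [ 0.6664 -0.15    0.012 ]
 [ 0.3669 -0.0775  0.012 ]]
0.3096780070935882 -12.526003346161774
0.19103179059773662 -103.66428541788648
0.3080838399775839 166.38959731044324
0.18517597237865485 76.81010898496375
```

View pics/crop.png

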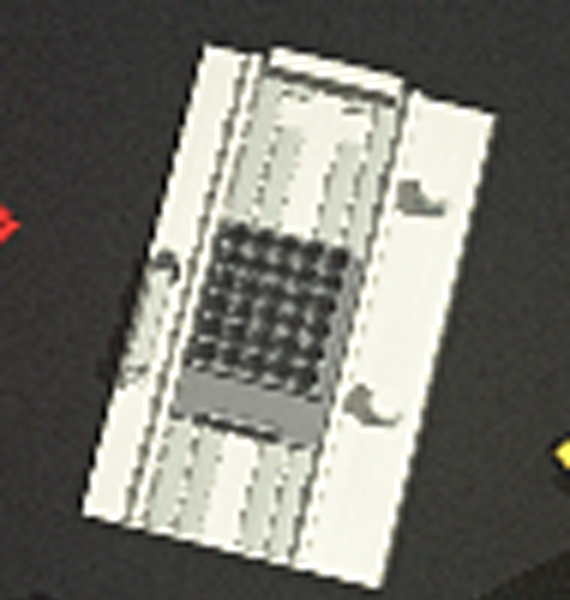

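```bash
cat >> h.py <<'E'
def D2W(P,x): # dock->world
    P=np.atleast_2d(P);c,s=np.cos(x[2]),np.sin(x[2])
    return np.c_[x[0]+c*P[:,0]-s*P[:,1],x[1]+s*P[:,0]+c*P[:,1],P[:,2]]
def W2D(P,x):
    P=np.atleast_2d(P);c,s=np.cos(x[2]),np.sin(x[2]);a=P[:,0]-x[0];b=P[:,1]-x[1]
    return np.c_[c*a+s*b,-s*a+c*b,P[:,2]]
E
python3 - <<'E'
from h import *
from scipy.optimize import least_squares
f=pickle.load(open("f0.pkl","rb"))["top"]
px=lambda a:(np.array(a,float)+.5)/6-.5+[210,155]
c=px([[205,45],[495,115],[383,587],[83,515]])
m=np.array([[.15,.085,.012],[.15,-.1,.012],[-.15,-.1,.012],[-.15,.085,.012]])
s=least_squares(lambda x:(proj(f,D2W(m,x))-c).ravel(),[.54,-.02,-.22]);print(s.x,s.fun.round(2))
np.save("dock.npy",s.x)
for n,p,z in[("tab top mid",[250,432],.075),("trayrearL",[172,415],.03),("trayrearR",[318,447],.03),("post",[168,262],.059),("bar end",[130,378],.059),("va",[408,200],.03),("vb",[358,400],.03),("stop",[335,90],.052)]:
    print(n,W2D(toplane(f,px(p),z),s.x).round(4))
E
```

```text
[ 0.53553728 -0.0146743  -0.22624677] [-0.04 -0.16  0.12 -0.31 -0.09  0.35  0.02  0.09]
tab top mid [[-0.0833 -0.0033  0.075 ]]
trayrearL [[-0.0802  0.0466  0.03  ]]
trayrearR [[-0.0781 -0.0428  0.03  ]]
post [[0.0048 0.0691 0.059 ]]
bar end [[-0.0676  0.0738  0.059 ]]
va [[ 0.0807 -0.0603  0.03  ]]
vb [[-0.045  -0.0594  0.03  ]]
stop [[ 0.1316 -0.0022  0.052 ]]
```

```bash
cat > go.py <<'E'
import sys
from h import *
from station import monitor
def state():
    s=monitor.get_state();x=np.load("dock.npy")
    M=R.from_euler("xyz",s["ee_rot"]);d=W2D(s["eef_pos"],x)[0]
    yaw=(np.degrees(s["ee_rot"][2]-x[2])+180)%360-180
    print("t",round(s["t"],2),"dock xyz",d.round(4),"yaw rel",yaw.round(1),"F",s["force"].round(1),"q",s["q"].round(2),"w",round(s["width"],4))
    return s,x,M
def delta(px,py,pz,yawdeg):
    s,x,M=state()
    T=R.from_euler("xyz",[np.pi,0,x[2]+np.radians(yawdeg)])
    print("rot",(M.inv()*T).as_rotvec(degrees=True).round(1),"shift",M.inv().apply(D2W([px,py,pz],x)[0]-s["eef_pos"]).round(4))
if __name__=="__main__":
    if len(sys.argv)>1: delta(*map(float,sys.argv[1:]))
    else: state()
E
python3 go.py -.115 0 .2 0
```

```text
t 0.1 dock xyz [-0.1836 -0.6875  0.2257] yaw rel -149.6 F [-0.5 -0.  -0.6] q [-0.98  0.36  0.01 -0.   -1.22 -0.29] w 0.0874
rot [ 0.000e+00  1.000e-01 -1.496e+02] shift [-0.4073  0.5581  0.0265]
```

Emit:
{"method": "move_arm", "body": {
  "deltas": [
    [[0,0,-75,-0.2,0.28,0.013,0],[0,0,-75,-0.2,0.28,0.013,0],[0,0,-75,-0.2,0.28,0.013,0],[0,0,-75,-0.2,0.28,0.013,0],[0,0,-75,-0.2,0.28,0.013,0],[0,0,-75,-0.2,0.28,0.013,0],[0,0,-75,-0.2,0.28,0.013,0],[0,0,-75,-0.2,0.28,0.013,0],[0,0,-75,-0.2,0.28,0.013,0],[0,0,-75,-0.2,0.28,0.013,0],[0,0,-75,-0.2,0.28,0.013,0],[0,0,-75,-0.2,0.28,0.013,0]]
  ],
  "force": 20
}}

```text
t: 1.1
eef_pos: [0.3094, -0.3161, 0.2136]
ee_rot: [-3.141, 0.0, -1.524]
force: [-0.1, -0.7, -0.0]
width: 0.0132
```

```bash
python3 go.py -.115 0 .2 0
```

```text
t 1.1 dock xyz [-0.1527 -0.3445  0.2136] yaw rel -74.3 F [-0.1 -0.7 -0. ] q [-0.35 -0.03 -0.49 -0.   -1.1   0.39] w 0.0132
rot [ -0.    0.  -74.3] shift [-0.3216 -0.1293  0.0136]
```

Emit:
{"method": "move_arm", "body": {
  "deltas": [
    [[0,0,-74.3,-0.322,-0.129,0.014,0],[0,0,-74.3,-0.322,-0.129,0.014,0],[0,0,-74.3,-0.322,-0.129,0.014,0],[0,0,-74.3,-0.322,-0.129,0.014,0],[0,0,-74.3,-0.322,-0.129,0.014,0],[0,0,-74.3,-0.322,-0.129,0.014,0],[0,0,-74.3,-0.322,-0.129,0.014,0],[0,0,-74.3,-0.322,-0.129,0.014,0],[0,0,-74.3,-0.322,-0.129,0.014,0],[0,0,-74.3,-0.322,-0.129,0.014,0],[0,0,-74.3,-0.322,-0.129,0.014,0],[0,0,-74.3,-0.322,-0.129,0.014,0]]
  ]
}}

```text
t: 2.1
eef_pos: [0.4242, 0.0107, 0.1992]
ee_rot: [3.141, 0.001, -0.231]
force: [-0.2, 0.1, 0.3]
width: 0.0003
```

```bash
python3 go.py -.115 0 .06 0; python3 - <<'E'
from h import *
from station import viewer,monitor
s=monitor.get_state();f=viewer.grab_frame("wrist");f["s"]=s;pickle.dump(f,open("w1.pkl","wb"));cv2.imwrite("pics/w1.png",f["frame"]);print({k:v for k,v in f.items() if k!="frame" and k!="s"})
E
```

```text
t 2.1 dock xyz [-0.1142 -0.0002  0.1992] yaw rel -0.3 F [-0.2  0.1  0.3] q [ 0.49 -0.05 -0.55 -0.   -1.07  0.85] w 0.0003
rot [ 0.   0.  -0.3] shift [-0.0007 -0.0003  0.1392]
{'vfov': 65.70646984690485, 'cx': 258.27920890254694, 'cy': 191.55825045362914, 'hand_eye': array([[ 4.45025325e-04, -9.67192786e-01, -2.54043140e-01,
         6.76690716e-02],
       [ 9.99999707e-01,  2.72375787e-04,  7.14781350e-04,
         7.94409765e-04],
       [-6.22136165e-04, -2.54043383e-01,  9.67192624e-01,
        -1.58866903e-01],
       [ 0.00000000e+00,  0.00000000e+00,  0.00000000e+00,
         1.00000000e+00]])}
```

View pics/w1.png

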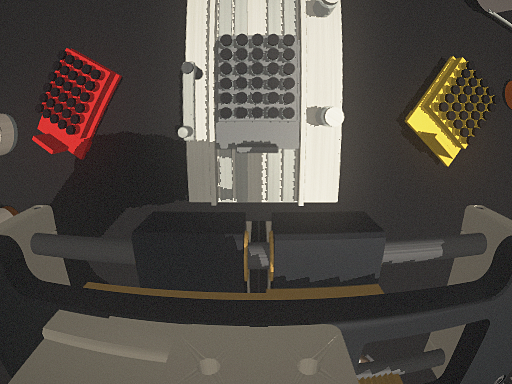

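The wrist view shows the dock's rear corners at (188,203) and (338,204), the tab's top edge near (240–277,150), the pin top at (183,131) and the post at (190,68). Next I'll check these against the dock fit.

```bash
cat >> h.py <<'E'
def wplane(f,uv,z):
    uv=np.atleast_2d(uv).astype(float);fl=192/np.tan(np.radians(f["vfov"]/2))
    a=uv-[f["cx"],f["cy"]];r=np.linalg.norm(a,axis=1);t=r/fl
    d=np.c_[a*(np.sin(t)/r)[:,None],np.cos(t)]
    H=f["hand_eye"];M=R.from_euler("xyz",f["s"]["ee_rot"]).as_matrix()
    p=f["s"]["eef_pos"]+M@H[:3,3];d=d@(M@H[:3,:3]).T
    return p+d*((z-p[2])/d[:,2])[:,None]
E
python3 - <<'E'
from h import *
f=pickle.load(open("w1.pkl","rb"));x=np.load("dock.npy")
for n,p,z in[("cornL",[188,203],.012),("cornR",[338,204],.012),("tabtopL",[240,150],.075),("tabtopR",[278,151],.075),("pin",[183,131],.083),("post",[190,68],.059)]:
    print(n,W2D(wplane(f,p,z),x).round(4))
im=f["frame"];cv2.imwrite("pics/w1c.png",cv2.resize(im[50:215,165:350],None,fx=4,fy=4,interpolation=2)[:600])
E
```

```text
cornL [[-0.1518  0.0859  0.012 ]]
cornR [[-0.154  -0.1007  0.012 ]]
tabtopL [[-0.0798  0.016   0.075 ]]
tabtopR [[-0.0809 -0.0203  0.075 ]]
pin [[-0.0597  0.0692  0.083 ]]
post [[0.0037 0.0669 0.059 ]]
```

View pics/w1c.png

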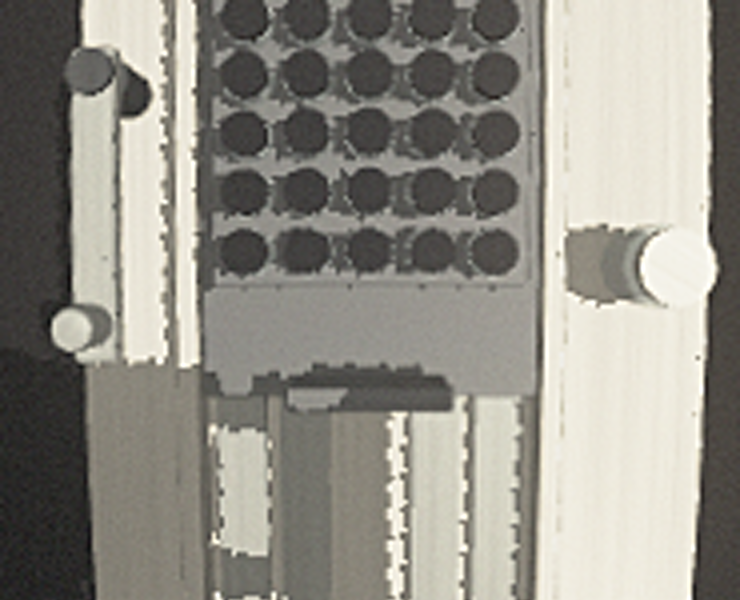

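Emit:
{"method": "move_arm", "body": {
  "deltas": [
    [[0,0,0,0,0,0.04,0],[0,0,0,0,0,0.08,0],[0,0,0,0,0,0.12,0],[0,0,0,0,0,0.144,0],[0,0,0,0.005,0,0.144,0],[0,0,0,0.01,0,0.144,0],[0,0,0,0.015,0,0.144,0],[0,0,0,0.018,0,0.144,0],[0,0,0,0.021,0,0.144,0],[0,0,0,0.024,0,0.144,0]]
  ]
}}

```text
t: 2.98
eef_pos: [0.4481, 0.005, 0.0567]
ee_rot: [-3.141, -0.001, -0.232]
force: [-3.7, 0.7, 3.2]
width: 0.0001
```

```bash
python3 go.py -.083 0 .055 0
```

```text
t 2.98 dock xyz [-0.0896 -0.0004  0.0567] yaw rel -0.3 F [-3.7  0.7  3.2] q [ 0.45  0.18 -0.7  -0.   -0.69  0.89] w 0.0001
rot [-0.1 -0.  -0.3] shift [ 0.0066 -0.0005  0.0017]
```

Emit:
{"method": "move_arm", "body": {
  "deltas": [
    [[0,0,0,0.005,0,0,0],[0,0,0,0.01,0,0,0],[0,0,0,0.015,0,0,0],[0,0,0,0.02,0,0,0],[0,0,0,0.025,0,0,0],[0,0,0,0.03,0,0,0],[0,0,0,0.035,0,0,0],[0,0,0,0.04,0,0,0],[0,0,0,0.045,0,0,0],[0,0,0,0.05,0,0,0],[0,0,0,0.055,0,0,0],[0,0,0,0.06,0,0,0]]
  ]
}}

```text
t: 3.98
eef_pos: [0.5066, -0.0089, 0.0555]
ee_rot: [-3.142, -0.0, -0.231]
force: [-3.3, 0.8, 1.0]
width: 0.0004
```

Emit:
{"method": "move_arm", "body": {
  "deltas": [
    [[0,0,0,0.003,0,0,0],[0,0,0,0.006,0,0,0],[0,0,0,0.009,0,0,0],[0,0,0,0.012,0,0,0],[0,0,0,0.014,0,0,0],[0,0,0,0.016,0,0,0],[0,0,0,0.018,0,0,0],[0,0,0,0.02,0,0,0]]
  ]
}}

```text
t: 4.65
eef_pos: [0.5257, -0.0133, 0.0555]
ee_rot: [-3.142, -0.0, -0.231]
force: [-2.4, 1.1, -0.9]
width: 0.0003
```

```bash
python3 go.py .0055 0 .055 0
```

```text
t 4.65 dock xyz [-0.0099 -0.0009  0.0555] yaw rel -0.3 F [-2.4  1.1 -0.9] q [ 0.35  0.3  -0.53 -0.   -0.75  0.99] w 0.0003
rot [-0.  -0.  -0.3] shift [ 0.0154 -0.001   0.0005]
```

Emit:
{"method": "move_arm", "body": {
  "deltas": [
    [[0,0,0,0.001,0,0,0],[0,0,0,0.002,0,0,0],[0,0,0,0.003,0,0,0],[0,0,0,0.004,0,0,0],[0,0,0,0.005,0,0,0],[0,0,0,0.006,0,0,0],[0,0,0,0.007,0,0,0],[0,0,0,0.008,0,0,0],[0,0,0,0.009,0,0,0],[0,0,0,0.01,0,0,0]]
  ]
}}

```text
t: 5.48
eef_pos: [0.5354, -0.0157, 0.0556]
ee_rot: [-3.142, -0.0, -0.231]
force: [-2.2, 0.4, -0.3]
width: 0.0009
```

Emit:
{"method": "move_arm", "body": {
  "deltas": [
    [[0,0,0,0.001,0,0,0],[0,0,0,0.002,0,0,0]]
  ]
}}

```text
t: 5.65
eef_pos: [0.5373, -0.0161, 0.0557]
ee_rot: [3.142, 0.0, -0.231]
force: [-3.1, 1.4, 2.9]
width: 0.0003
```

Emit:
{"method": "move_arm", "body": {
  "deltas": [
    [[0,0,0,0.001,0,0,0],[0,0,0,0.002,0,0,0]]
  ]
}}

```text
t: 5.82
eef_pos: [0.539, -0.0166, 0.0557]
ee_rot: [3.141, 0.0, -0.231]
force: [-4.9, 1.7, 2.7]
width: 0.0007
```

```bash
python3 go.py .0055 0 .055 0
```

```text
t 5.82 dock xyz [ 0.0038 -0.0011  0.0557] yaw rel -0.3 F [-4.9  1.7  2.7] q [ 0.33  0.31 -0.5  -0.   -0.76  1.01] w 0.0007
rot [ 0.   0.  -0.3] shift [ 0.0017 -0.0011  0.0007]
```

Emit:
{"method": "move_arm", "body": {
  "deltas": [
    [[0,0,0,0.001,0,0,0],[0,0,0,0.001,0,0,0]]
  ]
}}

```text
t: 5.98
eef_pos: [0.5403, -0.0168, 0.0556]
ee_rot: [3.142, -0.0, -0.231]
force: [-2.8, -0.5, 2.9]
width: 0.0004
```

Emit:
{"method": "move_arm", "body": {
  "deltas": [
    [[0,0,0,0.001,0,0,0],[0,0,0,0.001,0,0,0]]
  ]
}}

```text
t: 6.15
eef_pos: [0.5404, -0.017, 0.0554]
ee_rot: [3.141, 0.001, -0.231]
force: [-6.1, 2.9, 4.7]
width: 0.0005
```

Emit:
{"method": "move_arm", "body": {
  "deltas": [
    [[0,0,0,0.001,0,0,0],[0,0,0,0.001,0,0,0]]
  ]
}}

```text
t: 6.32
eef_pos: [0.5404, -0.0171, 0.0553]
ee_rot: [3.141, 0.003, -0.232]
force: [-10.0, 4.7, 6.9]
width: 0.0004
```

The force rose to about 11 N with no more travel, at TCP dock x of about 5 mm, where the tray should be home. I'll back off, rise and look.

Emit:
{"method": "move_arm", "body": {
  "deltas": [
    [[0,0,0,-0.005,0,0,0],[0,0,0,-0.015,0,0,0],[0,0,0,-0.03,0,0,0],[0,0,0,-0.05,0,-0.03,0],[0,0,0,-0.06,0,-0.07,0],[0,0,0,-0.06,0,-0.11,0],[0,0,0,-0.06,0,-0.145,0],[0,0,0,-0.06,0,-0.145,0]]
  ]
}}

```text
t: 6.98
eef_pos: [0.4875, -0.0026, 0.2083]
ee_rot: [-3.136, -0.012, -0.229]
force: [1.0, 0.7, 0.1]
width: 0.0004
```

```bash
python3 go.py; python3 - <<'E'
from h import *
from station import viewer,monitor
s=monitor.get_state();f=viewer.grab_frame("wrist");f["s"]=s;pickle.dump(f,open("w2.pkl","wb"))
cv2.imwrite("pics/w2.png",cv2.resize(f["frame"][0:215,165:350],None,fx=2.7,fy=2.7,interpolation=2)[:600])
E
```

```text
t 6.98 dock xyz [-0.0495  0.001   0.2083] yaw rel -0.2 F [1.  0.7 0.1] q [ 0.4   0.05 -0.43  0.   -1.08  0.94] w 0.0004
```

View pics/w2.png

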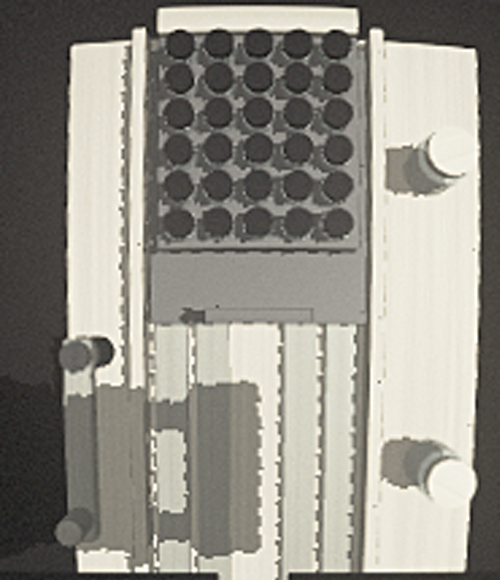

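The tray is up against the end stop. I'll check the drop from the apparent size of the vial grid in the two wrist views.

```bash
python3 - <<'E'
from h import *
x=np.load("dock.npy")
def grid(fn,a,z):
    f=pickle.load(open(fn,"rb"));g=cv2.cvtColor(f["frame"],cv2.COLOR_BGR2GRAY)
    x0,x1,y0,y1=a
    b=cv2.resize(g[y0:y1,x0:x1],None,fx=4,fy=4,interpolation=2)
    c=cv2.HoughCircles(cv2.GaussianBlur(b,(0,0),2),cv2.HOUGH_GRADIENT,1,40,param1=80,param2=12,minRadius=18,maxRadius=32)[0]
    p=(c[:,:2]+.5)/4-.5+[x0,y0]
    for zz in z:
        d=W2D(wplane(f,p,zz),x)[:,:2]
        r=cv2.minAreaRect(d.astype(np.float32)*1000)
        print(fn,len(c),zz,r)
    return
grid("w1.pkl",(217,298,30,121),[.071])
grid("w2.pkl",(222,300,8,92),[.071,.064])
E
```

```text
w1.pkl 31 0.071 ((-3.5071334838867188, 0.46476173400878906), (61.95954895019531, 82.40901947021484), 89.88996887207031)
w2.pkl 30 0.071 ((88.28904724121094, -0.5663166046142578), (73.15262603759766, 60.70005798339844), 0.21809160709381104)
w2.pkl 30 0.064 ((89.98739624023438, -0.559295654296875), (74.876708984375, 62.13066864013672), 0.2180928736925125)
```

The grid width matches for the dropped height: 62.1 mm assuming the tops are at 64 mm, against 62.0 mm at the start. So the tray is in its notches. Now for the catch.

```bash
python3 go.py -.06 .103 .15 -90
```

```text
t 7.03 dock xyz [-0.0509  0.0007  0.205 ] yaw rel -0.2 F [-0.4  0.8 -1.4] q [ 0.4   0.05 -0.43  0.   -1.07  0.94] w 0.0008
rot [-0.6 -0.2 89.8] shift [-0.01   -0.102   0.0554]
```

Emit:
{"method": "move_arm", "body": {
  "deltas": [
    [[0,0,30,-0.01,-0.035,0,0],[0,0,30,-0.01,-0.07,0,0],[0,0,60,-0.01,-0.102,0,0],[0,0,60,-0.01,-0.102,0.02,0],[0,0,60,-0.01,-0.102,0.04,0],[0,0,60,-0.01,-0.102,0.055,0],[0,0,89.8,-0.01,-0.102,0.055,0],[0,0,89.8,-0.01,-0.102,0.055,0],[0,0,89.8,-0.01,-0.102,0.055,0],[0,0,89.8,-0.01,-0.102,0.055,0],[0,0,89.8,-0.01,-0.102,0.055,0],[0,0,89.8,-0.01,-0.102,0.055,0]]
  ]
}}

```text
t: 8.03
eef_pos: [0.497, 0.098, 0.1448]
ee_rot: [3.141, -0.0, -1.722]
force: [-0.5, 0.1, -0.2]
width: 0.0005
```

```bash
python3 go.py -.06 .103 .067 -90
```

```text
t 8.03 dock xyz [-0.0629  0.1011  0.1448] yaw rel -85.7 F [-0.5  0.1 -0.2] q [ 0.58  0.15 -0.47  0.   -0.95 -0.73] w 0.0005
rot [ 0.  -0.   4.3] shift [-0.0017 -0.003   0.0778]
```

Emit:
{"method": "move_arm", "body": {
  "deltas": [
    [[0,0,4.3,-0.002,-0.003,0.03,0],[0,0,4.3,-0.002,-0.003,0.06,0],[0,0,4.3,-0.002,-0.003,0.078,0],[0,0,4.3,-0.002,-0.003,0.078,0],[0,0,4.3,-0.002,-0.003,0.078,0]]
  ]
}}

```text
t: 8.45
eef_pos: [0.4999, 0.0992, 0.0667]
ee_rot: [3.14, -0.002, -1.791]
force: [0.3, -0.1, 1.2]
width: 0.0006
```

```bash
cat > arc.py <<'E'
from go import *
a0,a1,n=map(float,sys.argv[1:4]);s,x,M=state()
for a in np.linspace(a0,a1,int(n)):
    t=np.array([np.sin(a),-np.cos(a)]);p=np.array([.005,.07])-.065*np.array([np.cos(a),np.sin(a)])-.015*t
    T=R.from_euler("xyz",[np.pi,0,x[2]+a-np.pi/2])
    print(a.round(2),(M.inv()*T).as_rotvec(degrees=True).round(1),M.inv().apply(D2W([*p,.067],x)[0]-s["eef_pos"]).round(3))
E
python3 arc.py 0 .8 12
```

```text
t 8.45 dock xyz [-0.0603  0.1029  0.0667] yaw rel -89.6 F [ 0.3 -0.1  1.2] q [ 0.58  0.26 -0.55  0.   -0.76 -0.8 ] w 0.0006
0.0 [ 0.1 -0.1  0.4] [ 0.018 -0.    -0.   ]
0.07 [ 0.1 -0.1 -3.8] [ 0.023  0.001 -0.   ]
0.15 [ 0.1 -0.1 -8. ] [ 0.028  0.001 -0.   ]
0.22 [  0.1  -0.1 -12.1] [ 0.032  0.002 -0.   ]
0.29 [  0.1  -0.1 -16.3] [ 0.037  0.002 -0.   ]
0.36 [  0.1  -0.1 -20.5] [ 0.042  0.001 -0.   ]
0.44 [  0.1  -0.1 -24.6] [ 0.047  0.    -0.   ]
0.51 [  0.1  -0.1 -28.8] [ 0.052 -0.001 -0.   ]
0.58 [  0.1  -0.1 -33. ] [ 0.056 -0.002 -0.   ]
0.65 [  0.1  -0.1 -37.2] [ 0.061 -0.004 -0.   ]
0.73 [  0.1  -0.1 -41.3] [ 0.065 -0.006 -0.   ]
0.8 [  0.1  -0.1 -45.5] [ 0.069 -0.009 -0.   ]
```

Emit:
{"method": "move_arm", "body": {
  "deltas": [
    [[0,0,0,0.01,0,0,0],[0,0,-3.8,0.023,0.001,0,0],[0,0,-8,0.028,0.001,0,0],[0,0,-12.1,0.032,0.002,0,0],[0,0,-16.3,0.037,0.002,0,0],[0,0,-20.5,0.042,0.001,0,0],[0,0,-24.6,0.047,0,0,0],[0,0,-28.8,0.052,-0.001,0,0],[0,0,-33,0.056,-0.002,0,0],[0,0,-37.2,0.061,-0.004,0,0],[0,0,-41.3,0.065,-0.006,0,0],[0,0,-45.5,0.069,-0.009,0,0]]
  ]
}}

```text
t: 9.45
eef_pos: [0.4947, 0.0301, 0.0692]
ee_rot: [-3.139, -0.0, -0.993]
force: [-0.5, 0.3, 0.3]
width: 0.0005
```

```bash
python3 arc.py .85 1.5 11
```

```text
t 9.45 dock xyz [-0.0498  0.0344  0.0692] yaw rel -44.0 F [-0.5  0.3  0.3] q [ 0.46  0.23 -0.58  0.   -0.75  0.12] w 0.0005
0.85 [-0.1 -0.  -2.7] [0.003 0.002 0.002]
0.92 [-0.1 -0.  -6.4] [0.007 0.003 0.002]
0.98 [ -0.1  -0.  -10.1] [0.011 0.003 0.002]
1.04 [ -0.1  -0.  -13.8] [0.016 0.003 0.002]
1.11 [ -0.1  -0.  -17.6] [0.02  0.003 0.002]
1.18 [ -0.1  -0.  -21.3] [0.024 0.002 0.002]
1.24 [ -0.1  -0.  -25. ] [0.029 0.002 0.002]
1.3 [ -0.1  -0.1 -28.7] [0.033 0.001 0.002]
1.37 [ -0.1  -0.1 -32.5] [ 0.037 -0.001  0.002]
1.44 [ -0.1  -0.1 -36.2] [ 0.041 -0.002  0.002]
1.5 [ -0.1  -0.1 -39.9] [ 0.045 -0.004  0.002]
```

Emit:
{"method": "move_arm", "body": {
  "deltas": [
    [[0,0,-2.7,0.003,0.002,0.001,0],[0,0,-6.4,0.007,0.003,0.001,0],[0,0,-10.1,0.011,0.003,0.001,0],[0,0,-13.8,0.016,0.003,0.001,0],[0,0,-17.6,0.02,0.003,0.001,0],[0,0,-21.3,0.024,0.002,0.001,0],[0,0,-25,0.029,0.002,0.001,0],[0,0,-28.7,0.033,0.001,0.001,0],[0,0,-32.5,0.037,-0.001,0.001,0],[0,0,-36.2,0.041,-0.002,0.001,0],[0,0,-39.9,0.045,-0.004,0.001,0]]
  ]
}}

```text
t: 10.37
eef_pos: [0.5227, -0.0055, 0.0683]
ee_rot: [-3.14, -0.002, -0.297]
force: [-0.8, 0.6, -0.5]
width: 0.0001
```

```bash
python3 arc.py 1.52 1.6 4
```

```text
t 10.37 dock xyz [-0.0146  0.006   0.0683] yaw rel -4.1 F [-0.8  0.6 -0.5] q [ 0.37  0.27 -0.53 -0.   -0.77  0.91] w 0.0001
1.52 [-0.1 -0.1 -1.2] [0.001 0.    0.001]
1.55 [-0.1 -0.1 -2.7] [0.003 0.    0.001]
1.57 [-0.1 -0.1 -4.2] [0.005 0.001 0.001]
1.6 [-0.1 -0.1 -5.8] [0.007 0.001 0.001]
```

Emit:
{"method": "move_arm", "body": {
  "deltas": [
    [[0,0,-1.2,0.001,0,0,0],[0,0,-2.7,0.003,0,0,0],[0,0,-4,0.005,0,0,0]]
  ]
}}

```text
t: 10.62
eef_pos: [0.5268, -0.0071, 0.0677]
ee_rot: [-3.141, -0.001, -0.231]
force: [-5.2, 1.4, 2.5]
width: 0.0005
```

Emit:
{"method": "move_arm", "body": {
  "deltas": [
    [[0,0,0,0.001,0,0,0],[0,0,0,0.001,0,0,0]]
  ]
}}

```text
t: 10.78
eef_pos: [0.5267, -0.0072, 0.0674]
ee_rot: [-3.142, 0.001, -0.233]
force: [-5.8, 3.1, 4.7]
width: 0.0004
```

Emit:
{"method": "move_arm", "body": {
  "deltas": [
    [[0,0,0,0.001,0,0,0],[0,0,0,0.001,0,0,0]]
  ]
}}

```text
t: 10.95
eef_pos: [0.5268, -0.0073, 0.0673]
ee_rot: [3.141, 0.002, -0.233]
force: [-8.2, 3.9, 5.6]
width: 0.0007
```

The catch is hard against its stop: the force is rising with no travel. I'll retract and check.

Emit:
{"method": "move_arm", "body": {
  "deltas": [
    [[0,0,0,-0.006,0,0,0],[0,0,0,-0.02,0,0,0],[0,0,0,-0.04,0,-0.02,0],[0,0,0,-0.055,0,-0.06,0],[0,0,0,-0.055,0,-0.1,0],[0,0,0,-0.055,0,-0.14,0],[0,0,0,-0.055,0,-0.14,0],[0,0,0,-0.055,0,-0.14,0]]
  ]
}}

```text
t: 11.62
eef_pos: [0.4768, 0.006, 0.2102]
ee_rot: [-3.137, -0.007, -0.231]
force: [-0.6, -0.5, -0.4]
width: 0.0004
```

```bash
python3 go.py; python3 - <<'E'
from h import *
from station import viewer,monitor
s=monitor.get_state();f=viewer.grab_frame("wrist");f["s"]=s;pickle.dump(f,open("w3.pkl","wb"))
cv2.imwrite("pics/w3.png",cv2.resize(f["frame"][0:215,165:350],None,fx=2.7,fy=2.7,interpolation=2)[:600])
E
```

```text
t 11.62 dock xyz [-0.0618  0.007   0.2102] yaw rel -0.3 F [-0.6 -0.5 -0.4] q [ 0.43  0.03 -0.44  0.   -1.09  0.91] w 0.0004
```

View pics/w3.png

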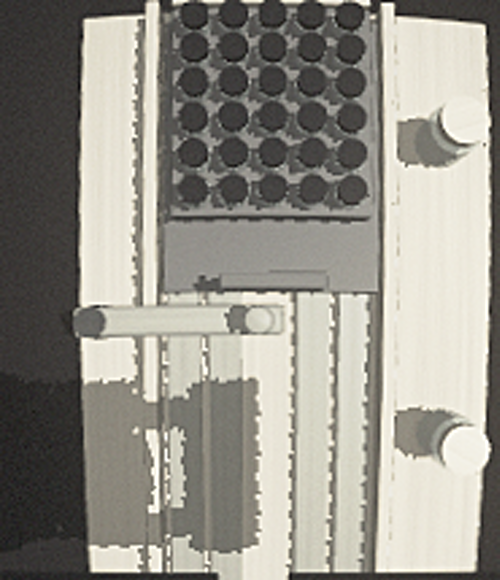

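The catch bar lies straight across behind the tab, from the post at (90,320) to the pin at (260,320). The tray and spare vials are in place and the hand is clear.

```bash
python3 -c "
from station import arm
print(arm.job_done())"
```

```text
the job is handed in; nothing more can be done
None
```

The tray is home in its notches with the catch locked across behind its tab. I handed the job in at about 12 s of the 51 s allowed; the hand-in gave no verdict.

- **Tray:** I pushed it about 95 mm by its tab with the closed fingers. The force stayed around 2–5 N, then rose to about 12 N at the home position with no more travel, and I stopped there. I felt no clear moment of dropping. A close picture then showed the vial tops about 7 mm lower than at the start, which matches the drop into the notches. That is an indirect check, from the width of the vial grid in the picture: 62.1 mm at the dropped height, against 62.0 mm at the start.
- **Catch:** I swept the pin round its arc with about 1 N until it met its end stop, where the force rose to about 11 N with no more travel.
- **Final check:** The last picture shows the bar square across behind the tab and the tray and both spare vials in place. The hand was about 0.2 m above the bench, touching nothing. I didn't take a last picture of the other things on the bench, but the arm met nothing on its way.

No check failed. The dock position from the top camera and from the wrist camera differed by up to about 4 mm at the rear edge.

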